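# Clear the pastry board and bring the rolling pin

### The job

Get ready to roll out pastry: first lift the round cutter off the board and set it standing in the empty square tin without dropping it, and let go of it. Then draw the rolling pin (the thick one with a handle at each end, not the thin-shafted tamper) out of its leaning holder, and finish while still holding it in the gripper, level and still, over the middle of the pastry board and at least 10 cm above it. Leave the tamper in its sleeve and everything else on the table where it is.

Things in the scene. Friction and masses are not known exactly. Their poses are not given: they have to be found in the camera images.
- board: fixed wooden pastry board lying on the table, 240 x 260 x 16 mm (x, y, z); origin at the centre of its underside, z up. Its top is at height 16 mm.
- cutter: loose round pastry cutter, a plain steel ring open at both ends, outer diameter 60, inner diameter 54, 45 mm high, 40 to 70 g, standing on the board; origin at the centre of its lower rim, z up along its axis.
- tin: fixed square open aluminium tin for the cutters, 130 x 130 mm outside, 35 mm high, walls and floor 3 mm; empty at the start; origin at the centre of its underside, z up.
- holder: fixed dark wooden holder, two equal square sleeves leaning 45 degrees, open end up and towards its +x (away from the robot). Origin under its centre, z up. Sleeves: 46 mm square inside, 6 mm walls, 120 mm deep, top edge 140 mm high; lower ends of the two tools' axes at (-60, 50, 32) and (-60, -50, 32) mm. One holds the rolling pin, the other the tamper; which is which varies.
- rolling_pin: pale wooden rolling pin, 210 mm long, 110 to 210 g: barrel 40 mm thick from 35 to 175 mm, slim handles (16 to 22 mm) at both ends. Origin: centre of the end face resting on the sleeve floor; z along the pin to its free end (at the start up and away at 45 degrees). The sleeve covers the first 120 mm, so 55 mm of bare barrel shows; the pin slides freely along its axis and is out after 120 mm.
- pin_mid (a point): the middle of the rolling pin, on its axis, 105 mm from either end
- tamper: bystander: pale wooden tamper in the other sleeve, 188 mm long; its thick head (40 mm diameter) is down inside the sleeve, only its slim shaft (16 to 22 mm diameter) shows. Origin at the centre of its lower end face, z along it. Leave it in its sleeve.
- spice_jar: bystander: small amber jar with a black cap, 42 mm diameter, 85 mm high; origin under its centre
- sieve_cup: bystander: small steel cup, 70 mm diameter, 50 mm high; origin under its centre
- salt_jar: bystander: small glass jar with a steel lid, 48 mm diameter, 60 mm high; origin under its centre
- vanilla: bystander: slim amber bottle with a black cap, 36 mm diameter, 100 mm high; origin under its centre
There are look-alikes about, which are no part of the job. What is shaped like the holder but blue is not meant.

How it is judged:
By the outcome, as a careful person would: the job done as asked, in the order asked, and still so for the second after the job is handed in, while the arm keeps its last pose, push and grip.
It also fails if it takes over 58 s, if anything falls off the work surface, if the arm or the gripper's body presses on something with over 40 N, if the wrist force passes 120 N, or if a joint passes its speed limit or range.

### The arm

A 6-joint arm with a two-finger parallel gripper is mounted at the origin on the work surface. World frame = base frame: x ahead of the robot, y to its left, z up, the work surface at z = 0. Lengths are in m, angles in rad, forces in N, time in s.
With the tool pointing down it reaches from about 0.25 to 0.775 m from the base axis. Payload 4 kg.
Tool frame: the origin (TCP) lies at the very end of the fingers, on their centre line; the grasp point (between the pads) lies env.grasp_offset behind it (env.grasp_offset is the distance from the TCP to the grasp point, in m); z points along the fingers, y is the line along which they close (so a half turn about z gives the same grasp; the last joint's range is limited). The gripper opens to 94 mm and grips with 3 to 60 N. Pads are 16 mm wide; open, the fingers measure 119 mm over their backs; the gripper's body (75 mm by 177 mm) begins 78 mm behind the grasp point.
Start: joints at [1.112, 0.087, 1.371, -0, 1.684, -0.103], TCP at [0.192, 0.516, 0.206] pointing down, gripper open.
Joint ranges: [-3.1, 3.1], [-0.76, 2.03], [0.27, 2.55], [-1.08, 4.22], [0.17, 2.65], [-2.57, 2.57]. Speed limits (rad/s): [2.79, 2.79, 3.14, 3.14, 3.14, 3.14].

### API

Orientations are given as a 3x3 rotation matrix whose columns are the frame's x, y, z axes.
In Python, from rig import env gives the robot as it stands. The module is installed in compiled form; this text tells all that it offers.
- The arm moves only by the tool drive_tool, never from a script. Its argument "targets" is a list of rows, each an object with "offset": the shift along the tool's x, y, z in mm, a list of three; "delta_rot": the turn, a rotation vector about the tool's x, y, z in rad, a list of three. A call has 1 to 12 rows; each row shifts and turns the commanded pose from where the row before left it, along the tool's axes as they then stand; what a row does not reach is not made up. A row lasts 1/8 s, in which the tool goes at most 62.5 mm and 10.7 degrees, less where a joint would pass 70% of its speed; a pose out of reach is approached as far as the arm can. A call with a gripper value outside its range is refused whole. "claw" is the opening, from 0 (shut) to 1 (fully open), set as the call begins (left out, the last holds). The fingers move at their own pace and stop on an object; "newtons" is the grip in N (left out, the last holds). Time passes only in rows, so rows that do not move let the fingers close. It gives the time, the measured TCP pose, the force, the opening and the grip force at its end, in the units of the state.
- env.state(): the state, without advancing time (a new reading comes with each control period).
- env.grab_frame(name): name is "side" or "top" or "wrist"; returns a dict with "color" (400x640x3 uint8, red, green, blue), "intrinsics" (3x3 intrinsics, pixels), "xyz" and "orientation" of the camera in the world; the wrist camera has in their place "T_tool_cam" (4x4, takes a point from camera to tool coordinates, whose origin is the TCP and whose axes are the flange's). Camera axes: x right, y down, z forward; pixel columns grow to the right and rows downward; lengths in m; the calibration is good to about 2 mm. A picture is of the moment at which its call begins: read the wrist's pose just before it. There is no depth.
- env.hand_in(): hands the job in; it is judged then, once.
The state is a dict: "time_s": time; "qpos": joint angles; "dq": joint speeds; "tau": joint torques, N m; "eef_pos": TCP position; "tool_rot": TCP orientation; "force": force on the tool from outside, world axes, zero at the start; "moment": the same for the moment, N m; "finger_gap": opening from 0.0 (shut) to 1.0 (fully open); "gripper_force": force on a finger pad.
Only numpy, scipy, OpenCV 4.12 (cv2) and the standard library are available. Lean on these libraries where they do the work, as an engineer would, in place of code of your own. Each camera call takes 0.05 s, during which the arm holds its last target. There are 200 camera calls.

## Working session

There is one attempt and no reset: what is moved stays moved. The work goes in short steps, Python scripts to look and compute and a tool call to move; the robot and the scene stay as the last step left them, time stands still between calls to the robot, and variables do not carry over. Pictures are saved under pics/ and viewed, at most 10 in all, crops included, and the job is handed in when it is done.

Besides the shell and the picture viewer there is one more tool, called after ">>>" in YAML: its name, and indented under it one key for each argument. drive_tool: Moves the arm, as the interface text tells. Its arguments: {"type":"object","properties":{"targets":{"type":"array"},"claw":{"type":"number"},"newtons":{"type":"number"}},"required":["targets"]}

```bash
mkdir -p pics
cat > h.py <<'E'
import numpy as np, cv2
from rig import env
def grab(n,save=None):
    s=env.state(); f=env.grab_frame(n)
    K=np.array(f["intrinsics"])
    if n=="wrist":
        T=np.eye(4);T[:3,:3]=s["tool_rot"];T[:3,3]=s["eef_pos"];T=T@np.array(f["T_tool_cam"]);R,p=T[:3,:3],T[:3,3]
    else: R,p=np.array(f["orientation"]),np.array(f["xyz"])
    if save: cv2.imwrite(save,f["color"][:,:,::-1])
    return f["color"],K,R,p
def ray(K,R,uv):
    d=R@np.linalg.inv(K)@[uv[0],uv[1],1]; return d/np.linalg.norm(d)
def onz(K,R,p,uv,z):
    d=ray(K,R,uv); return p+d*(z-p[2])/d[2]
def proj(K,R,p,X):
    c=K@(R.T@(np.array(X)-p)); return c[:2]/c[2]
E
python3 - <<'E'
from h import *
np.set_printoptions(precision=3,suppress=True)
a=grab("top","pics/top.png");b=grab("side","pics/side.png")
for x in(a,b):print(x[1],x[2],x[3])
np.savez("v.npz",a=a[0],aK=a[1],aR=a[2],ap=a[3],b=b[0],bK=b[1],bR=b[2],bp=b[3])
print(env.grasp_offset,env.state())
E
```

```text
[[364.225   0.    319.794]
 [  0.    364.225 198.111]
 [  0.      0.      1.   ]] [[-0.012 -1.     0.026]
 [-1.     0.013  0.012]
 [-0.012 -0.026 -1.   ]] [ 0.46  -0.012  1.062]
[[402.035   0.    321.767]
 [  0.    402.035 203.396]
 [  0.      0.      1.   ]] [[ 0.918 -0.229  0.324]
 [-0.397 -0.538  0.744]
 [ 0.004 -0.811 -0.585]] [ 0.064 -0.958  0.858]
0.0188 {'time_s': 0.1, 'qpos': array([ 1.112,  0.088,  1.372, -0.   ,  1.684, -0.103]), 'dq': array([ 0.   , -0.001, -0.003,  0.   , -0.   , -0.001]), 'tau': array([  0.003, -34.125, -30.33 ,   0.072,   0.03 ,  -0.   ]), 'eef_pos': array([0.191, 0.515, 0.204]), 'tool_rot': array([[-0.937,  0.348, -0.001],
       [ 0.348,  0.937, -0.002],
       [ 0.   , -0.002, -1.   ]]), 'force': array([-0.195, -0.232,  0.126]), 'moment': array([ 0.002, -0.014,  0.006]), 'gripper_force': 0.0, 'finger_gap': 1.0008378104848303}
```

View pics/top.png

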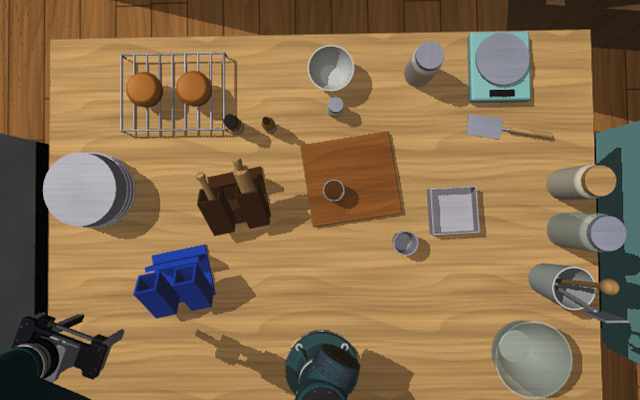

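View pics/side.png

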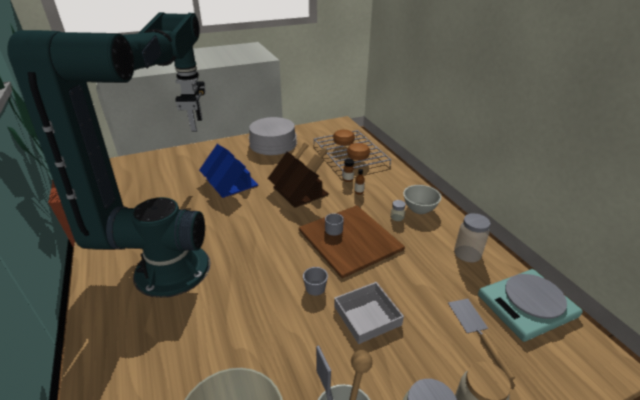

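Top view: the cutter is at (333,190) on the board, the sieve cup at (405,243), the tin at (455,211), the dark holder around (235,200), and the blue decoy at (178,280). There are two candidate tools, at about (206,185) and (244,177). The right one looks thicker with a slim end, so it is probably the pin. I'll confirm that in a crop.

Run:
```python
from h import *
np.set_printoptions(precision=4,suppress=True)
v=np.load("v.npz");A=(v["aK"],v["aR"],v["ap"]);im=v["a"]
c1=cv2.resize(im[145:245,185:285],None,fx=4,fy=4,interpolation=cv2.INTER_CUBIC)
c2=cv2.resize(v["b"][135:235,260:360],None,fx=4,fy=4,interpolation=cv2.INTER_CUBIC)
cv2.imwrite("pics/c1.png",np.hstack([c1,c2])[:,:,::-1])
hsv=cv2.cvtColor(im,cv2.COLOR_RGB2HSV)
def big(m,box):
    k=np.zeros(m.shape,np.uint8);x0,y0,x1,y1=box;k[y0:y1,x0:x1]=m[y0:y1,x0:x1]
    k=cv2.morphologyEx(k.astype(np.uint8),cv2.MORPH_CLOSE,np.ones((3,3)))
    c=max(cv2.findContours(k,0,2)[0],key=cv2.contourArea);return c
for xy in [(310,180),(380,200),(420,160),(455,210),(432,210),(215,215),(245,200),(333,181),(333,190)]:print(xy,im[xy[1],xy[0]],hsv[xy[1],xy[0]])
def rep(n,c,z):
    r=cv2.minAreaRect(c);P=np.array([onz(*A,q,z) for q in cv2.boxPoints(r)])
    e=P[1]-P[0];f=P[2]-P[1];print(n,r[0],"ctr",P.mean(0),np.linalg.norm(e),np.linalg.norm(f),"ang",np.degrees(np.arctan2(e[1],e[0])))
s=hsv[...,1];h=hsv[...,0];V=hsv[...,2]
rep("board",big((h<13)&(s>100)&(V>60),(285,120,415,240)),.016)
rep("tin",big((s<50),(420,175,490,245)),.035)
c=big((s<70),(315,172,352,210));rep("cutter",c,.061);print(cv2.boundingRect(c))
c=big((s<70),(385,225,425,262));rep("sieve",c,.05)
```

```text
(310, 180) [131  80  39] [ 13 179 131]
(380, 200) [125  74  37] [ 13 180 125]
(420, 160) [192 150  94] [ 17 130 192]
(455, 210) [162 158 164] [140   9 164]
(432, 210) [149 143 147] [160  10 149]
(215, 215) [51 34 22] [ 12 145  51]
(245, 200) [45 28 17] [ 12 159  45]
(333, 181) [56 43 33] [ 13 105  56]
(333, 190) [80 49 24] [ 13 179  80]
board (349.7324523925781, 199.49459838867188) ctr [ 0.4823 -0.0855  0.016 ] 0.02809768521560766 0.05543723379077111 ang -17.86763114971423
tin (452.8983154296875, 210.27069091796875) ctr [ 0.4481 -0.3728  0.035 ] 0.1400796340765935 0.12977771252636403 ang -87.3601041657273
cutter (333.4000244140625, 190.2000274658203) ctr [ 0.5075 -0.0378  0.061 ] 0.059117467351142046 0.05904578040123901 ang -27.260759065434982
(323, 179, 22, 23)
sieve (405.5, 243.0) ctr [ 0.3594 -0.2353  0.05  ] 0.06894090457540847 0.06610120627396221 ang -90.65802791466977
```

View pics/c1.png

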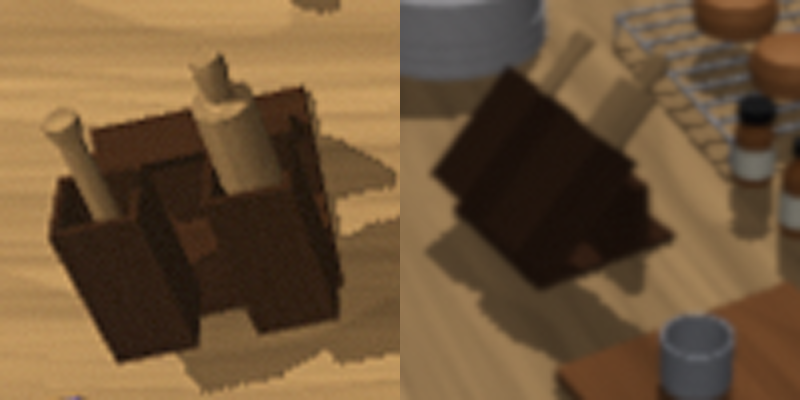

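The crop confirms it. The right tool has a thick barrel and a slim handle ending at about top (237,160), so it is the rolling pin. The left tool, a thin shaft only, is the tamper. The cutter measures 59 mm across at (0.5075, -0.038), which matches its given size. Moving there at a safe height.

>>> drive_tool:
  targets:
    - {"offset": [0, 0, -50], "delta_rot": [0, 0, 0]}
    - {"offset": [0, 0, -50], "delta_rot": [0, 0, 0]}
    - {"offset": [-44, -37, 0], "delta_rot": [0, 0, 0]}
    - {"offset": [-44, -37, 0], "delta_rot": [0, 0, 0]}
    - {"offset": [-44, -37, 0], "delta_rot": [0, 0, 0]}
    - {"offset": [-44, -37, 0], "delta_rot": [0, 0, 0]}
    - {"offset": [-44, -37, 0], "delta_rot": [0, 0, 0]}
    - {"offset": [-44, -37, 0], "delta_rot": [0, 0, 0]}
    - {"offset": [-44, -37, 0], "delta_rot": [0, 0, 0]}
    - {"offset": [-44, -37, 0], "delta_rot": [0, 0, 0]}
    - {"offset": [-44, -37, 0], "delta_rot": [0, 0, 0]}
    - {"offset": [-44, -37, 0], "delta_rot": [0, 0, 0]}
  claw: 1

```text
time_s: 1.6
eef_pos: [0.4756, 0.0137, 0.3051]
tool_rot: [[-0.937, 0.349, -0.0], [0.349, 0.937, 0.0], [0.001, 0.0, -1.0]]
force: [0.2, 0.7, 1.8]
finger_gap: 1.001
gripper_force: 0.0
```

Run:
```python
from h import *
np.set_printoptions(precision=4,suppress=True)
s=env.state();R=s["tool_rot"];p=s["eef_pos"];print(s["time_s"],p,s["qpos"],"\n",R)
print("to cutter, tool mm",1000*R.T@(np.array([.5075,-.0378,.15])-p))
v=np.load("v.npz");A=(v["aK"],v["aR"],v["ap"]);B=(v["bK"],v["bR"],v["bp"])
bc=np.array([onz(*A,q,.016) for q in [(301,145),(390,132),(403,213),(313,226)]]);print(bc,bc.mean(0))
def tri(u,w):
    d,e=ray(v["aK"],v["aR"],u),ray(v["bK"],v["bR"],w)
    t=np.linalg.lstsq(np.c_[d,-e],v["bp"]-v["ap"],rcond=None)[0]
    P,Q=v["ap"]+t[0]*d,v["bp"]+t[1]*e;return (P+Q)/2,np.linalg.norm(P-Q)
print("pin end",tri((237,161),(323.5,151)))
print("tamper end",tri((200.5,175.5),(305.5,145)))
```

```text
1.6 [0.4756 0.0137 0.3051] [-0.0907 -0.0764  1.3395  0.0004  1.8789 -1.3054] 
 [[-0.9373  0.3485 -0.0004]
 [ 0.3485  0.9373  0.0004]
 [ 0.0005  0.0003 -1.    ]]
to cutter, tool mm [-47.9132 -37.1892 155.0214]
[[ 0.6413  0.0528  0.016 ]
 [ 0.6752 -0.2041  0.016 ]
 [ 0.4417 -0.2372  0.016 ]
 [ 0.4076  0.0209  0.016 ]] [ 0.5415 -0.0919  0.016 ]
pin end (array([0.5756, 0.2008, 0.1744]), np.float64(0.002472110283686877))
tamper end (array([0.5433, 0.2957, 0.1591]), np.float64(0.0010424970048006725))
```

>>> drive_tool:
  targets:
    - {"offset": [-48, -37, 0], "delta_rot": [0, 0, 0]}
    - {"offset": [0, 0, 55], "delta_rot": [0, 0, 0]}
    - {"offset": [0, 0, 55], "delta_rot": [0, 0, 0]}
    - {"offset": [0, 0, 30], "delta_rot": [0, 0, 0]}
    - {"offset": [0, 0, 0], "delta_rot": [0, 0, 0]}

```text
time_s: 2.22
eef_pos: [0.505, -0.0356, 0.1619]
tool_rot: [[-0.937, 0.349, -0.008], [0.349, 0.937, 0.001], [0.008, -0.001, -1.0]]
force: [-0.2, -0.1, 0.4]
finger_gap: 0.998
gripper_force: 0.0
```

Run:
```python
from h import *
np.set_printoptions(precision=4,suppress=True)
s=env.state();a=grab("wrist","pics/w1.png");R=s["tool_rot"];p=s["eef_pos"];print(p,"cam",a[3])
print("rim ctr px",proj(*a[1:],[.5075,-.0378,.061]), "to cutter",1000*R.T@(np.array([.5075,-.0378,.03])-p))
```

```text
[ 0.505  -0.0356  0.1619] cam [ 0.444  -0.0123  0.3412]
rim ctr px [318.8407 205.4857] to cutter [ -4.1111  -1.0275 131.8837]
```

View pics/w1.png

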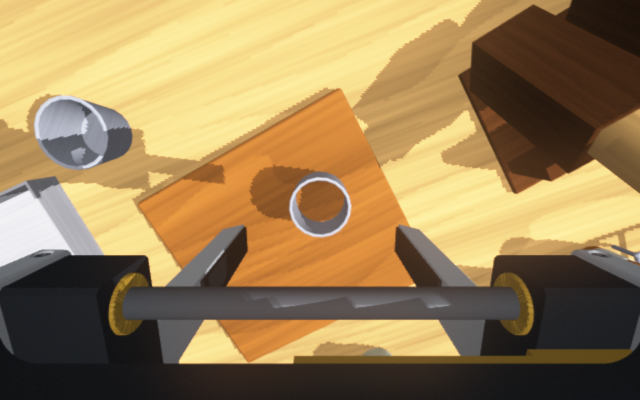

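The wrist view puts the rim at (320,205), against a predicted (319,205), so the position holds. Descending and gripping.

>>> drive_tool:
  targets:
    - {"offset": [-4, -1, 40], "delta_rot": [0, 0, 0]}
    - {"offset": [0, 0, 45], "delta_rot": [0, 0, 0]}
    - {"offset": [0, 0, 35], "delta_rot": [0, 0, 0]}
    - {"offset": [0, 0, 14], "delta_rot": [0, 0, 0]}
    - {"offset": [0, 0, 0], "delta_rot": [0, 0, 0]}

```text
time_s: 2.9
eef_pos: [0.5114, -0.0383, 0.0324]
tool_rot: [[-0.937, 0.348, 0.001], [0.348, 0.937, -0.0], [-0.001, 0.0, -1.0]]
force: [-0.5, -0.4, 0.1]
finger_gap: 0.996
gripper_force: 0.0
```

>>> drive_tool:
  targets:
    - {"offset": [0, 0, 0], "delta_rot": [0, 0, 0]}
    - {"offset": [0, 0, 0], "delta_rot": [0, 0, 0]}
    - {"offset": [0, 0, 0], "delta_rot": [0, 0, 0]}
    - {"offset": [0, 0, 0], "delta_rot": [0, 0, 0]}
    - {"offset": [0, 0, 0], "delta_rot": [0, 0, 0]}
  claw: 0.3
  newtons: 15

```text
time_s: 3.52
eef_pos: [0.5109, -0.0384, 0.032]
tool_rot: [[-0.937, 0.348, 0.001], [0.348, 0.937, -0.0], [-0.001, 0.0, -1.0]]
force: [-0.6, -0.0, 3.2]
finger_gap: 0.633
gripper_force: 14.9
```

```bash
python3 - <<'E'
from h import *
np.set_printoptions(precision=4,suppress=True)
s=env.state();R=s["tool_rot"];p=s["eef_pos"];print(p,s["finger_gap"],s["gripper_force"],s["force"])
print("to tin",1000*R.T@(np.array([.448,-.378,.13])-p), s["qpos"])
v=np.load("v.npz");A=(v["aK"],v["aR"],v["ap"]);B=(v["bK"],v["bR"],v["bp"])
a=np.radians(-87.4)
for n,C in(("top",A),("side",B)):
  print(n,[proj(*C,[.448+ .065*(i*np.cos(a)-j*np.sin(a)),-.378+.065*(i*np.sin(a)+j*np.cos(a)),.035]).round(1).tolist() for i,j in((1,1),(1,-1),(-1,-1),(-1,1))])
E
python3 -c "
import cv2,numpy as np
a=cv2.imread('pics/top.png')[180:242,420:490];b=cv2.imread('pics/side.png')[280:342,330:410]
cv2.imwrite('pics/t.png',np.hstack([cv2.resize(a,None,fx=5,fy=5),cv2.resize(b,None,fx=5,fy=5)]))"
```

```text
[ 0.5109 -0.0384  0.032 ] 0.6332357848209449 14.871966718928888 [-0.5923 -0.0125  3.2308]
to tin [ -59.3698 -340.2801  -97.9944] [-0.1856  0.1057  1.7048 -0.0001  1.3303 -1.4006]
top [[476.4, 185.8], [479.6, 232.1], [433.0, 234.7], [430.0, 188.5]]
side [[403.6, 316.8], [358.9, 335.9], [334.0, 298.1], [375.9, 282.2]]
```

View pics/t.png

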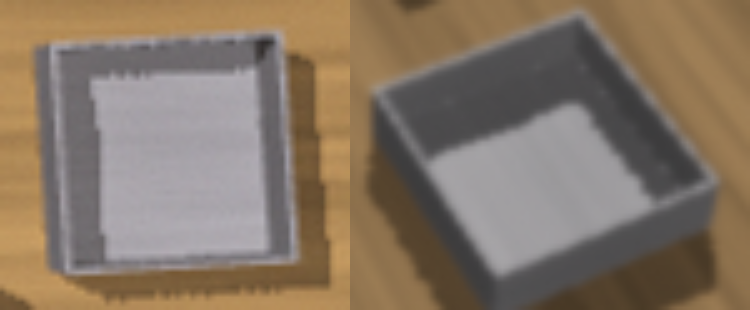

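The tin rim corners match the prediction within 0.5 px. The gripper opening is 59.5 mm, so the cutter is held. Lifting and carrying it.

>>> drive_tool:
  targets:
    - {"offset": [0, 0, -20], "delta_rot": [0, 0, 0]}
    - {"offset": [0, 0, -40], "delta_rot": [0, 0, 0]}
    - {"offset": [0, 0, -40], "delta_rot": [0, 0, 0]}
    - {"offset": [-5, -30, 0], "delta_rot": [0, 0, 0]}
    - {"offset": [-9, -50, 0], "delta_rot": [0, 0, 0]}
    - {"offset": [-9, -50, 0], "delta_rot": [0, 0, 0]}
    - {"offset": [-9, -50, 0], "delta_rot": [0, 0, 0]}
    - {"offset": [-9, -50, 0], "delta_rot": [0, 0, 0]}
    - {"offset": [-9, -50, 0], "delta_rot": [0, 0, 0]}
    - {"offset": [-6, -40, 0], "delta_rot": [0, 0, 0]}
    - {"offset": [-3, -20, 0], "delta_rot": [0, 0, 0]}
    - {"offset": [0, 0, 0], "delta_rot": [0, 0, 0]}

```text
time_s: 5.03
eef_pos: [0.4472, -0.3778, 0.1309]
tool_rot: [[-0.937, 0.35, -0.0], [0.35, 0.937, 0.001], [0.001, 0.001, -1.0]]
force: [0.3, -0.1, -0.1]
finger_gap: 0.63
gripper_force: 14.9
```

Run:
```python
from h import *
np.set_printoptions(precision=4,suppress=True)
s=env.state();R=s["tool_rot"];p=s["eef_pos"];print(p,s["finger_gap"],s["gripper_force"],s["force"])
print("to tin",1000*R.T@(np.array([.448,-.378,.020])-p), s["qpos"])
```

```text
[ 0.4472 -0.3778  0.1309] 0.6298756623660072 14.86487518530339 [ 0.2815 -0.1485 -0.0689]
to tin [ -0.9278  -0.0424 110.8591] [-0.7987  0.192   1.4011  0.0006  1.5498 -2.0121]
```

>>> drive_tool:
  targets:
    - {"offset": [0, 0, 35], "delta_rot": [0, 0, 0]}
    - {"offset": [0, 0, 40], "delta_rot": [0, 0, 0]}
    - {"offset": [0, 0, 20], "delta_rot": [0, 0, 0]}
    - {"offset": [0, 0, 10], "delta_rot": [0, 0, 0]}
    - {"offset": [0, 0, 4], "delta_rot": [0, 0, 0]}
    - {"offset": [0, 0, 2], "delta_rot": [0, 0, 0]}
    - {"offset": [0, 0, 0], "delta_rot": [0, 0, 0]}
    - {"offset": [0, 0, 0], "delta_rot": [0, 0, 0]}

```text
time_s: 6.02
eef_pos: [0.4479, -0.3779, 0.0212]
tool_rot: [[-0.937, 0.348, 0.001], [0.348, 0.937, -0.001], [-0.001, -0.0, -1.0]]
force: [1.6, -0.2, -0.9]
finger_gap: 0.631
gripper_force: 14.9
```

>>> drive_tool:
  targets:
    - {"offset": [0, 0, 1.5], "delta_rot": [0, 0, 0]}
    - {"offset": [0, 0, 1], "delta_rot": [0, 0, 0]}
    - {"offset": [0, 0, 0], "delta_rot": [0, 0, 0]}

```text
time_s: 6.4
eef_pos: [0.4477, -0.3778, 0.019]
tool_rot: [[-0.937, 0.348, 0.001], [0.348, 0.937, -0.001], [-0.001, -0.0, -1.0]]
force: [-1.2, 1.8, 5.1]
finger_gap: 0.627
gripper_force: 14.8
```

Contact felt, about 5 N upward. Releasing.

>>> drive_tool:
  targets:
    - {"offset": [0, 0, 0], "delta_rot": [0, 0, 0]}
    - {"offset": [0, 0, 0], "delta_rot": [0, 0, 0]}
    - {"offset": [0, 0, 0], "delta_rot": [0, 0, 0]}
    - {"offset": [0, 0, -10], "delta_rot": [0, 0, 0]}
    - {"offset": [0, 0, -30], "delta_rot": [0, 0, 0]}
    - {"offset": [0, 0, -50], "delta_rot": [0, 0, 0]}
    - {"offset": [0, 0, -50], "delta_rot": [0, 0, 0]}
    - {"offset": [0, 0, -50], "delta_rot": [0, 0, 0]}
    - {"offset": [0, 0, -50], "delta_rot": [0, 0, 0]}
    - {"offset": [0, 0, -50], "delta_rot": [0, 0, 0]}
    - {"offset": [0, 0, 0], "delta_rot": [0, 0, 0]}
  claw: 0.82

```text
time_s: 7.78
eef_pos: [0.4487, -0.3786, 0.3149]
tool_rot: [[-0.937, 0.348, 0.008], [0.348, 0.937, -0.009], [-0.011, -0.005, -1.0]]
force: [-0.2, 0.3, 0.1]
finger_gap: 0.818
gripper_force: 0.0
```

Run:
```python
from h import *
np.set_printoptions(precision=4,suppress=True)
t=grab("top");b=grab("side");s=env.state();print(s["eef_pos"],s["qpos"],s["finger_gap"])
a=cv2.resize(t[0][175:250,300:500],None,fx=4,fy=4);c=cv2.resize(b[0][260:350,300:500],None,fx=3,fy=3)
c2=cv2.resize(b[0][120:210,240:400],None,fx=3,fy=3)
out=np.zeros((570,800,3),np.uint8);out[:300]=a;out[300:,:430]=c[:,:430];out[300:,430:800]=c2[:,:370]
cv2.imwrite("pics/after.png",out[:,:,::-1])
```

```text
[ 0.4476 -0.3776  0.3087] [-0.7976  0.1713  1.0743  0.0001  1.8944 -2.0126] 0.8165309919934787
```

View pics/after.png

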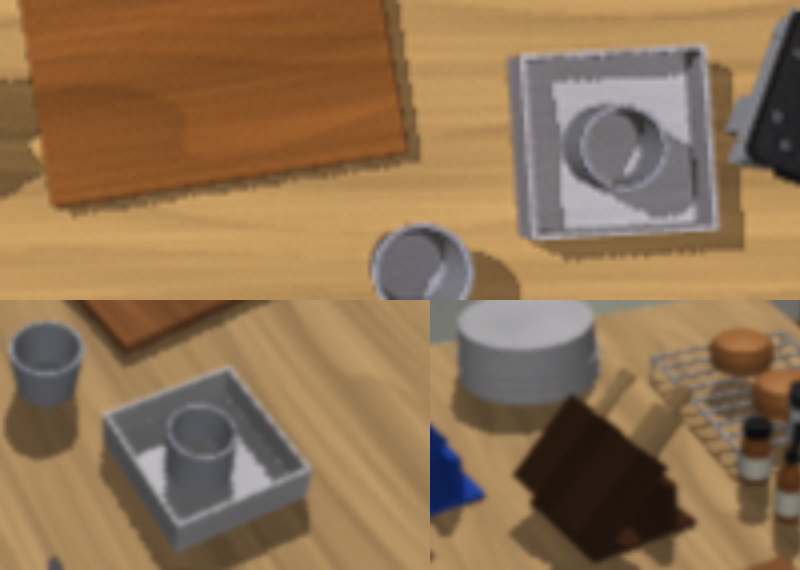

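The cutter is standing in the tin, at about (615,147) in the composite. The pin and holder are unchanged. Next I translate back, then turn and tilt the tool over the pin.

>>> drive_tool:
  targets:
    - {"offset": [20, 51.5, 0], "delta_rot": [0, 0, 0]}
    - {"offset": [20, 51.5, 0], "delta_rot": [0, 0, 0]}
    - {"offset": [20, 51.5, 0], "delta_rot": [0, 0, 0]}
    - {"offset": [20, 51.5, 0], "delta_rot": [0, 0, 0]}
    - {"offset": [20, 51.5, 0], "delta_rot": [0, 0, 0]}
    - {"offset": [20, 51.5, 0], "delta_rot": [0, 0, 0]}
    - {"offset": [20, 51.5, 0], "delta_rot": [0, 0, 0]}
    - {"offset": [20, 51.5, 0], "delta_rot": [0, 0, 0]}
    - {"offset": [20, 51.5, 0], "delta_rot": [0, 0, 0]}
    - {"offset": [20, 51.5, 0], "delta_rot": [0, 0, 0]}
    - {"offset": [0, 0, 0], "delta_rot": [0, 0, 0]}
  claw: 0.85

```text
time_s: 9.25
eef_pos: [0.4379, 0.1778, 0.3052]
tool_rot: [[-0.94, 0.342, -0.005], [0.342, 0.94, -0.001], [0.005, -0.002, -1.0]]
force: [0.1, -0.5, -1.3]
finger_gap: 0.853
gripper_force: 0.0
```

>>> drive_tool:
  targets:
    - {"offset": [0, 0, 0], "delta_rot": [0, 0, -0.177]}
    - {"offset": [0, 0, 0], "delta_rot": [0, 0, -0.177]}
    - {"offset": [0, 0, 0], "delta_rot": [0, 0, -0.177]}
    - {"offset": [0, 0, 0], "delta_rot": [0, -0.157, 0]}
    - {"offset": [0, 0, 0], "delta_rot": [0, -0.157, 0]}
    - {"offset": [0, 0, 0], "delta_rot": [0, -0.157, 0]}
    - {"offset": [0, 0, 0], "delta_rot": [0, -0.157, 0]}
    - {"offset": [0, 0, 0], "delta_rot": [0, -0.157, 0]}
    - {"offset": [0, 0, 0], "delta_rot": [0, 0, 0]}

```text
time_s: 10.38
eef_pos: [0.4365, 0.1732, 0.3013]
tool_rot: [[-0.703, -0.174, 0.69], [-0.125, 0.985, 0.12], [-0.701, -0.002, -0.714]]
force: [0.2, 0.5, -0.6]
finger_gap: 0.851
gripper_force: 0.0
```

Run:
```python
from h import *
np.set_printoptions(precision=4,suppress=True)
s=env.state();a=grab("wrist","pics/w2.png");R=s["tool_rot"];p=s["eef_pos"];print(p,s["qpos"],"\n",R,a[3])
f=np.radians(10);ax=np.array([np.cos(f),np.sin(f),1])/2**.5;B=np.array([.4294,.175,.032])
y=np.array([-np.sin(f),np.cos(f),0])
for L in(120,145,175,210):print(L,proj(*a[1:],B+ax*L/1000),proj(*a[1:],B+ax*L/1000+.02*y),proj(*a[1:],B+ax*L/1000-.02*y))
print("to grasp",1000*R.T@(B+.145*ax-p))
```

```text
[0.4365 0.1732 0.3013] [ 0.3492 -0.6733  1.9513 -0.1388  1.0993 -1.3836] 
 [[-0.7025 -0.1736  0.6902]
 [-0.1253  0.9848  0.1202]
 [-0.7005 -0.0021 -0.7136]] [0.2661 0.1436 0.3819]
120 [323.1118 124.4315] [340.0375 124.4468] [306.1868 124.4162]
145 [323.0559 145.9324] [339.7184 145.948 ] [306.3942 145.9169]
175 [322.9912 170.8669] [339.3484 170.8827] [306.6348 170.8511]
210 [322.9186 198.8265] [338.9335 198.8426] [306.9045 198.8103]
to grasp [ 48.3906   3.3671 186.1355]
```

View pics/w2.png

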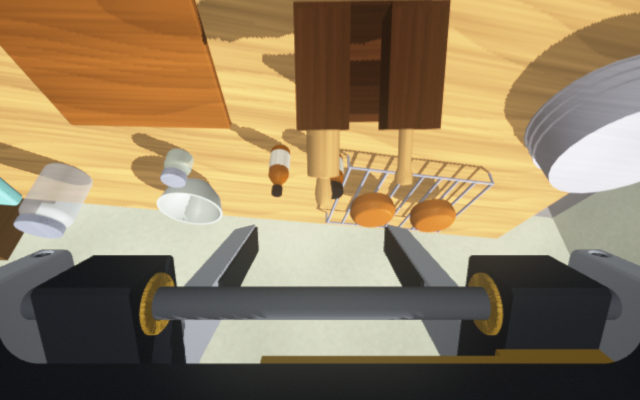

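The wrist view shows the pin barrel at columns 307–340 (predicted 306–340, so the lateral position is right) and its free end at row 207. The tamper is at column 405. Along the axis the pin sits about 8 px further out than predicted. I'll move nearer, let the arm settle, and measure again.

>>> drive_tool:
  targets:
    - {"offset": [24, 2, 35], "delta_rot": [0, 0, 0]}
    - {"offset": [24, 1, 35], "delta_rot": [0, 0, 0]}
    - {"offset": [0, 0, 0], "delta_rot": [0, 0, 0]}
    - {"offset": [0, 0, 0], "delta_rot": [0, 0, 0]}
    - {"offset": [0, 0, 0], "delta_rot": [0, 0, 0]}

```text
time_s: 11.05
eef_pos: [0.4557, 0.1809, 0.2285]
tool_rot: [[-0.693, -0.174, 0.699], [-0.122, 0.985, 0.124], [-0.71, 0.001, -0.704]]
force: [0.0, -0.7, 0.2]
finger_gap: 0.853
gripper_force: 0.0
```

Run:
```python
from h import *
np.set_printoptions(precision=4,suppress=True)
s=env.state();a=grab("wrist","pics/w3.png");R=s["tool_rot"];p=s["eef_pos"];print(p,s["dq"],env.state()["eef_pos"],"\n",R)
f=np.radians(10);ax=np.array([np.cos(f),np.sin(f),1])/2**.5;B=np.array([.4294,.175,.032])
for L in(120,145,175,210):print(L,proj(*a[1:],B+ax*L/1000))
print("to grasp",1000*R.T@(B+.145*ax-p))
im=a[0].copy()[60:260,220:480]
cv2.imwrite("pics/w3c.png",cv2.resize(im,None,fx=3,fy=3,interpolation=cv2.INTER_CUBIC)[:,:,::-1])
```

```text
[0.4557 0.1809 0.2285] [ 0.0046 -0.0104  0.0177  0.0026 -0.0011  0.0011] [0.4554 0.1808 0.228 ] 
 [[-0.6934 -0.174   0.6993]
 [-0.1219  0.9847  0.1241]
 [-0.7102  0.0008 -0.704 ]]
120 [318.8861 159.5026]
145 [318.9435 184.3229]
175 [319.0094 212.8563]
210 [319.0826 244.5361]
to grasp [ 13.509   -1.3165 119.9152]
```

View pics/w3c.png

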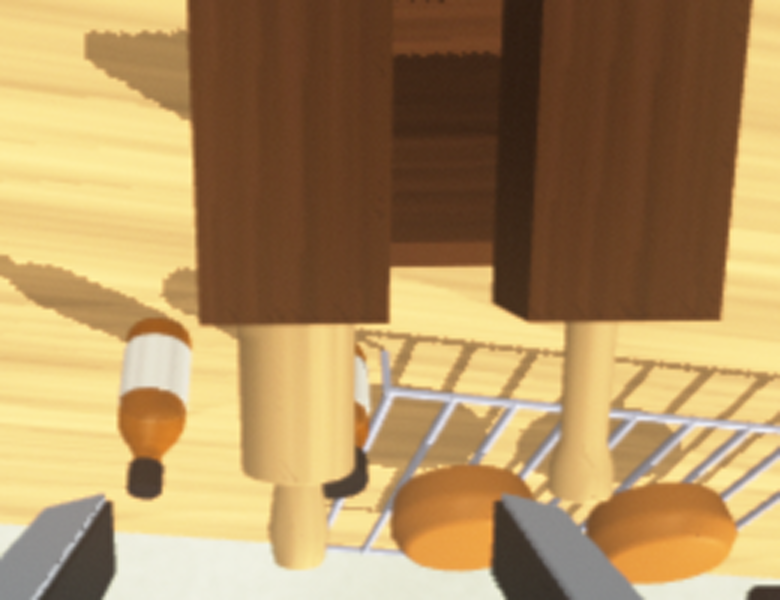

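The pin is centred at column 319, exactly as predicted, and its end is at row 249 against a predicted 244.5. That means it lies about 5 mm further up the axis. Approaching for the grasp.

>>> drive_tool:
  targets:
    - {"offset": [12, -1, 35], "delta_rot": [0, 0, 0]}
    - {"offset": [0, 0, 45], "delta_rot": [0, 0, 0]}
    - {"offset": [0, 0, 35], "delta_rot": [0, 0, 0]}
    - {"offset": [0, 0, 15], "delta_rot": [0, 0, 0]}
    - {"offset": [0, 0, 10], "delta_rot": [0, 0, 0]}
    - {"offset": [0, 0, 0], "delta_rot": [0, 0, 0]}
    - {"offset": [0, 0, 0], "delta_rot": [0, 0, 0]}

```text
time_s: 11.98
eef_pos: [0.5438, 0.1956, 0.1184]
tool_rot: [[-0.695, -0.174, 0.697], [-0.123, 0.985, 0.124], [-0.708, 0.0, -0.706]]
force: [0.4, 0.4, -0.6]
finger_gap: 0.85
gripper_force: 0.0
```

>>> drive_tool:
  targets:
    - {"offset": [0, 0, 0], "delta_rot": [0, 0, 0]}
    - {"offset": [0, 0, 0], "delta_rot": [0, 0, 0]}
    - {"offset": [0, 0, 0], "delta_rot": [0, 0, 0]}
    - {"offset": [0, 0, 0], "delta_rot": [0, 0, 0]}
    - {"offset": [0, 0, 0], "delta_rot": [0, 0, 0]}
    - {"offset": [0, 0, 0], "delta_rot": [0, 0, 0]}
  claw: 0.2
  newtons: 30

```text
time_s: 12.72
eef_pos: [0.5435, 0.1953, 0.1171]
tool_rot: [[-0.696, -0.174, 0.696], [-0.123, 0.985, 0.123], [-0.707, -0.0, -0.707]]
force: [-0.1, 0.1, 1.1]
finger_gap: 0.416
gripper_force: 30.0
```

Run:
```python
from h import *
np.set_printoptions(precision=4,suppress=True)
s=env.state();print(s["eef_pos"],s["tool_rot"],s["finger_gap"]*94,s["gripper_force"],s["force"],s["moment"],s["qpos"])
```

```text
[0.5435 0.1953 0.1171] [[-0.6965 -0.1743  0.6961]
 [-0.1234  0.9847  0.1231]
 [-0.7069 -0.0001 -0.7073]] 39.09898482265086 29.966292679309845 [-0.0957  0.0717  1.0868] [-0.1537  0.2978 -0.0354] [ 0.3007 -0.2942  2.1063 -0.1689  0.5547 -1.3379]
```

Gripped at 39 mm, which fits the barrel. Drawing it along the axis, gently at first.

>>> drive_tool:
  targets:
    - {"offset": [0, 0, 0], "delta_rot": [0, 0, 0]}
    - {"offset": [0, 0, 0], "delta_rot": [0, 0, 0]}
    - {"offset": [-6, 0, 0], "delta_rot": [0, 0, 0]}
    - {"offset": [-10, 0, 0], "delta_rot": [0, 0, 0]}
    - {"offset": [-10, 0, 0], "delta_rot": [0, 0, 0]}
    - {"offset": [0, 0, 0], "delta_rot": [0, 0, 0]}
  newtons: 50

```text
time_s: 13.48
eef_pos: [0.5633, 0.1989, 0.1376]
tool_rot: [[-0.694, -0.174, 0.698], [-0.122, 0.985, 0.124], [-0.709, 0.001, -0.705]]
force: [0.1, -0.0, -1.3]
finger_gap: 0.416
gripper_force: 50.0
```

>>> drive_tool:
  targets:
    - {"offset": [-15, 0, 0], "delta_rot": [0, 0, 0]}
    - {"offset": [-20, 0, 0], "delta_rot": [0, 0, 0]}
    - {"offset": [-20, 0, 0], "delta_rot": [0, 0, 0]}
    - {"offset": [-20, 0, 0], "delta_rot": [0, 0, 0]}
    - {"offset": [-20, 0, 0], "delta_rot": [0, 0, 0]}
    - {"offset": [-20, 0, 0], "delta_rot": [0, 0, 0]}
    - {"offset": [-20, 0, 0], "delta_rot": [0, 0, 0]}
    - {"offset": [0, 0, 0], "delta_rot": [0, 0, 0]}
    - {"offset": [0, 0, 0], "delta_rot": [0, 0, 0]}

```text
time_s: 14.6
eef_pos: [0.6552, 0.2151, 0.2299]
tool_rot: [[-0.698, -0.174, 0.695], [-0.123, 0.985, 0.123], [-0.706, -0.0, -0.708]]
force: [-0.9, 0.5, -2.4]
finger_gap: 0.419
gripper_force: 49.9
```

Run:
```python
from h import *
np.set_printoptions(precision=4,suppress=True)
s=env.state();print(s["eef_pos"],s["tool_rot"],s["finger_gap"]*94,s["gripper_force"],s["force"],s["moment"],s["qpos"])
t=grab("top");b=grab("side")
o=np.hstack([cv2.resize(t[0][110:250,180:320],(400,400)),cv2.resize(b[0][80:220,240:380],(400,400))])
cv2.imwrite("pics/out.png",o[:,:,::-1])
```

```text
[0.6552 0.2151 0.2299] [[-0.6976 -0.1742  0.695 ]
 [-0.1235  0.9847  0.1229]
 [-0.7058 -0.0001 -0.7084]] 39.38414739578696 49.949941635131836 [-0.8789  0.4742 -2.4038] [-0.0968  0.5227 -0.0284] [ 0.2685 -0.1185  1.7284 -0.0965  0.7527 -1.4341]
```

View pics/out.png

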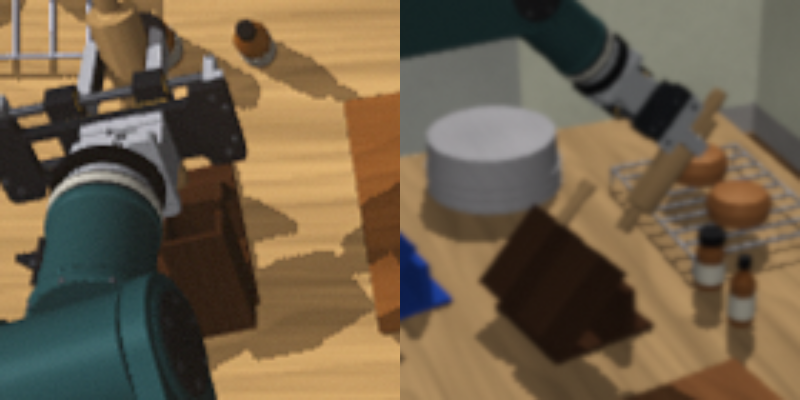

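The pin is clear of the sleeve and firmly held, and the tamper is still in place. Now raising and levelling it.

>>> drive_tool:
  targets:
    - {"offset": [-15, 0, -15], "delta_rot": [0, 0, 0]}
    - {"offset": [-20, 0, -20], "delta_rot": [0, 0, 0]}
    - {"offset": [0, 0, 0], "delta_rot": [0, 0.1, 0]}
    - {"offset": [0, 0, 0], "delta_rot": [0, 0.1, 0]}
    - {"offset": [0, 0, 0], "delta_rot": [0, 0.1, 0]}
    - {"offset": [0, 0, 0], "delta_rot": [0, 0.1, 0]}
    - {"offset": [0, 0, 0], "delta_rot": [0, 0.1, 0]}
    - {"offset": [0, 0, 0], "delta_rot": [0, 0.1, 0]}
    - {"offset": [0, 0, 0], "delta_rot": [0, 0.1, 0]}
    - {"offset": [0, 0, 0], "delta_rot": [0, 0.085, 0]}
    - {"offset": [0, 0, 0], "delta_rot": [0, 0, 0]}
    - {"offset": [0, 0, 0], "delta_rot": [0, 0, 0]}

```text
time_s: 16.2
eef_pos: [0.6554, 0.2153, 0.28]
tool_rot: [[-0.985, -0.174, 0.001], [-0.174, 0.985, 0.0], [-0.001, 0.0, -1.0]]
force: [-0.1, -1.3, -0.7]
finger_gap: 0.413
gripper_force: 50.0
```

Run:
```python
from h import *
np.set_printoptions(precision=4,suppress=True)
s=env.state();R=s["tool_rot"];p=s["eef_pos"];print(p,R,s["finger_gap"]*94,s["gripper_force"],s["force"],s["moment"],s["qpos"])
# pin_mid = TCP -.0188z + .036*x(tool, toward lower end)
mid=p-.0188*R[:,2]+.036*R[:,0]; print("mid",mid,"move",1000*R.T@(np.array([.5415,-.0919,.25])-mid))
```

```text
[0.6554 0.2153 0.28  ] [[-0.9847 -0.1744  0.0007]
 [-0.1744  0.9847  0.0001]
 [-0.0007  0.     -1.    ]] 38.80363221699357 49.9511593580246 [-0.1367 -1.2565 -0.6888] [ 0.0174 -0.0666 -0.0042] [ 0.2352  0.4172  0.8219 -0.      1.9018 -1.511 ]
mid [0.62   0.209  0.2988] move [ 129.7747 -282.5698   48.6577]
```

>>> drive_tool:
  targets:
    - {"offset": [10, -22, 4], "delta_rot": [0, 0, 0]}
    - {"offset": [18, -39, 7], "delta_rot": [0, 0, 0]}
    - {"offset": [18, -39, 7], "delta_rot": [0, 0, 0]}
    - {"offset": [18, -39, 7], "delta_rot": [0, 0, 0]}
    - {"offset": [18, -39, 7], "delta_rot": [0, 0, 0]}
    - {"offset": [18, -39, 7], "delta_rot": [0, 0, 0]}
    - {"offset": [15, -33, 5], "delta_rot": [0, 0, 0]}
    - {"offset": [10, -22, 4], "delta_rot": [0, 0, 0]}
    - {"offset": [5, -11, 2], "delta_rot": [0, 0, 0]}
    - {"offset": [0, 0, 0], "delta_rot": [0, 0, 0]}
    - {"offset": [0, 0, 0], "delta_rot": [0, 0, 0]}
    - {"offset": [0, 0, 0], "delta_rot": [0, 0, 0]}

```text
time_s: 17.7
eef_pos: [0.5773, -0.0852, 0.2305]
tool_rot: [[-0.984, -0.176, 0.001], [-0.176, 0.984, 0.0], [-0.001, 0.0, -1.0]]
force: [0.2, -0.9, -2.4]
finger_gap: 0.416
gripper_force: 49.9
```

Run:
```python
from h import *
np.set_printoptions(precision=4,suppress=True)
b=grab("side");t=grab("top")
s=env.state();R=s["tool_rot"];p=s["eef_pos"];print(p,R,s["finger_gap"]*94,s["gripper_force"],s["force"],s["dq"])
z=p-.0188*R[:,2]
for L in(-105,105,0):
  X=z+(.036+L/1000)*R[:,0];print(L,X,"side px",proj(*b[1:],X),"crop",(proj(*b[1:],X)-[260,90])*3.2,"top",proj(*t[1:],X))
o=np.zeros((576,800,3),np.uint8)
o[:576,:]=cv2.resize(b[0][90:270,260:510],(800,576),interpolation=cv2.INTER_CUBIC)
cv2.imwrite("pics/fin.png",o[:,:,::-1]);cv2.imwrite("pics/fint.png",t[0][:,:,::-1])
```

```text
[ 0.5772 -0.0854  0.2304] [[-0.9845 -0.1755  0.0003]
 [-0.1755  0.9845  0.0002]
 [-0.0003  0.0001 -1.    ]] 38.95447573081478 49.94841277599335 [ 0.2375  0.7493 -1.0398] [-0.0026  0.0003  0.0005 -0.002  -0.0004  0.0013]
-105 [ 0.6452 -0.0733  0.2492] side px [382.0519 164.9082] crop [390.5662 239.7061] top [350.5037 124.6551]
105 [ 0.4384 -0.1101  0.2491] side px [323.5961 186.0169] crop [203.5076 307.2541] top [368.4127 216.7496]
0 [ 0.5418 -0.0917  0.2492] side px [354.0181 175.0314] crop [300.8578 272.1004] top [359.4267 170.5403]
```

View pics/fin.png

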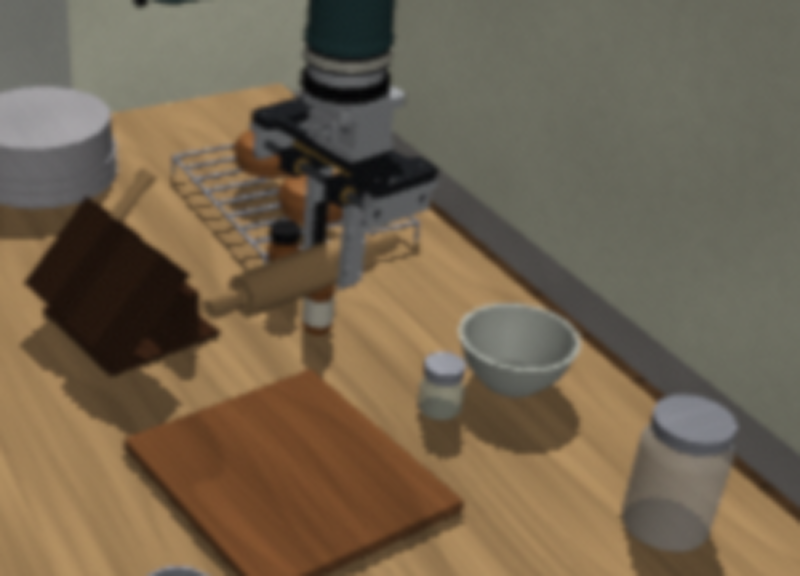

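The pin's ends are at (207,303) and (395,241) in the crop, against predictions of (203,307) and (391,240) for a level pin. It is level over the board's middle, about 21 cm above it, and still. Handing in.

```bash
python3 -c "
from rig import env
print(env.hand_in())"
```

```text
the job is handed in; nothing more can be done
None
```

I've handed the job in: the cutter stands released in the tin, and the rolling pin is held level and still over the middle of the board, about 21 cm above it. The tamper is still in its sleeve, the robot clock read about 18 s of the allowed 58 s, and the hand-in returned no verdict.

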